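# Refit the filter cover of the air cleaner

### The job

Refit the loose cover of the small air cleaner: hold it tilted, hook its lip under the ledge at the near end of the open top, then swing it down and press it gently until the catch at the far end snaps over its edge and it sits flat and fully home. Where exactly the ledge sits has to be felt: never force the cover, leave the other things on the worktop where they stand, and let go of the cover.

Things in the scene. Friction and masses are not known exactly. Their poses are not given: they have to be found in the camera images.
- cover_grip (a point): the loose cover, 160 g: a white plate 130 (x) x 80 (y) x 6 mm, at first flat on the worktop. Across its middle stands a rib to grip, 14 mm thick (along x), 56 long (along y), its top 40 mm above the plate's underside. This point is in the middle of the rib, 25 mm above the underside; z square to the plate, upward
- cover_lip (a point): middle of the end of the cover's lip, 95 mm from cover_grip along -x and 23 mm below it, same axes. The lip is 60 mm wide, 4 mm thick, level with the plate's underside, and juts 30 mm beyond the plate's edge (plate edges at x = -65 and +65 from cover_grip)
- unit: the air cleaner, fixed: an open-topped white shell 244 (x) x 122 (y) x 60 mm; origin under its centre, z up, -x end roughly towards the robot. In it a grey seat frame that carries ledge, rails, far wall, seal and catch is wedged up to 12 mm off centre towards +x or -x. That offset is not measured: feel or see it. The frame does not yield. x below is for a centred frame
- unit_ledge (a point): middle of the ledge's lower free edge at the unit's -x end as it would be with the frame centred (unit x = -72, z = 63 mm); unit's axes. The ledge is a bar 84 mm wide, underside 63, top 70 mm above the worktop, pocket below it open, over 20 mm deep, back wall 25 mm in from this edge. A tilted cover pushed in stops when the lip's end meets the back wall
- unit_seat (a point): centre of the seat, at the place of the seated cover's underside centre with the frame centred (unit x = 0, z = 59 mm). Side rails: inner faces y = +-42, top z 66 mm. Far wall: x = +66, top 64. Two rubber seal strips along the sides, x -30 to 55, top z 60, on springs (2 N at first, 6 N when 3.5 mm down, then a stop). The seated cover has 1 to 2 mm of play each way in x and y
- unit_catch (a joint): sprung catch in the middle of the frame's far (+x) end, 28 mm wide: 0 = forward, grows to 0.010 m as it is pushed back to +x. Nose from unit x = +59.5; flat underside z 65 mm, front slope 60 degrees steep up to z 81. A cover edge pressed down the slope drives it back (3 to 6 N down at that edge, up to double at the rib), then it snaps over
- glass: a drinking glass, 81 mm wide, 93 mm high; a bystander to leave alone; origin under its centre
- spice_jar: a small spice jar, 47 mm wide, 98 mm high; a bystander to leave alone; origin under its centre
- mug: a spotted mug, 82 x 114 x 91 mm; a bystander to leave alone; origin under its centre
- tin: a food tin, 75 mm wide, 58 mm high; a bystander to leave alone; origin under its centre
- teaspoon: a teaspoon, 130 mm long, lying flat; a bystander to leave alone; origin under its centre
- pepper_mill: a mill, 44 mm wide, 90 mm high; a bystander to leave alone; origin under its centre

How it is judged:
By the outcome, as a careful person would: the job done as asked, in the order asked, and still so for the second after the job is handed in, with the robot touching nothing.
It also fails if it takes over 48 s, if anything falls off the work surface, if the arm or the gripper's body presses on something with over 40 N, if the wrist force passes 120 N, or if a joint passes its speed limit or range.

### The arm

A 7-joint arm with a two-finger parallel gripper is mounted at the origin on a cart in front of the work surface, level with it; the furniture and walls round the work are solid. World frame = base frame: x ahead of the robot, y to its left, z up, the work surface at z = 0. Lengths are in m, angles in degrees, forces in N, time in s.
With the tool pointing down it reaches from about 0.425 to 0.875 m from the base axis. Payload 4.7 kg.
Tool frame: the origin (TCP) lies between the finger pads; the fingertips stand 17 mm ahead of it and the grasp point (between the pads) lies 2 mm behind it; z points along the fingers, y is the line along which they close (so a half turn about z gives the same grasp; the last joint's range is limited). The gripper opens to 87 mm and grips with 3 to 60 N. Pads are 19 mm wide; open, the fingers measure 117 mm over their backs; the gripper's body (75 mm by 190 mm) begins 51 mm behind the grasp point.
Start: joints at [-64.91, 18.392, -4.016, 83.108, 1.295, 78.541, -3.26], TCP at [0.267, 0.593, 0.24] pointing down, gripper open.
Joint ranges: [-163.93, 163.93], [-17.29, 119.83], [-79.2, 71.16], [3.27, 140.29], [-89.18, 269.18], [5.43, 117.66], [-154.24, 154.24]. Speed limits (degrees/s): [147.25, 147.25, 180, 180, 180, 180, 180].

### API

Orientations are given as [roll, pitch, yaw] about the fixed x, y, z axes, in that order (R = Rz(yaw) Ry(pitch) Rx(roll)).
In Python, from cell import env, cams gives the robot as it stands.
- The arm moves only by the shell command python3 -m pendant 'ROWS' [FORCE]. ROWS is JSON, a list of rows, each an object of numbers: "tx", "ty", "tz": the shift along the tool's x, y, z each as a share of 0.05 m, from -1 to 1; "spin": the turn about the tool's z as a share of 4 degrees, from -1 to 1; "claw": the closure, from 0 (fully open) to 1 (shut). A call has 1 to 10 rows; each row shifts and turns the commanded pose from where the row before left it, along the tool's axes as they then stand; what a row does not reach is not made up. A row lasts 1/8 s, in which the tool goes at most 62.5 mm and 10.7 degrees, less where a joint would pass 70% of its speed; a pose out of reach is approached as far as the arm can. A call with a number of a shift or a turn outside -1 to 1 is refused whole. A call with a gripper value outside its range is refused whole. The fingers move at their own pace and stop on an object; FORCE is the grip in N (left out, the last holds). Time passes only in rows, so rows that do not move let the fingers close. It gives the time, the measured TCP pose, the force, the opening and the grip force at its end, in the units of the state.
- env.get_obs(): the state, without advancing time (a new reading comes with each control period).
- cams.read_camera(name): name is "scene" or "top"; returns the picture (420x560x3 uint8, red, green, blue); there is no depth.
- cams.camera_info(name): a dict with "fx", "fy", "cx", "cy" (pixels), "rvec" (rotation vector, rad) and "tvec" (3), from world to camera coordinates, as OpenCV has them. Camera axes: x right, y down, z forward; pixel columns grow to the right and rows downward; lengths in m; the calibration is good to about 2 mm. A picture is of the moment at which its call begins. camera_info takes no time and is no camera call.
- env.sign_off(): hands the job in; it is judged then, once.
The state is a dict: "time_s": time; "qpos": joint angles; "joint_velocities": joint speeds; "effort": joint torques, N m; "tool_pos": TCP position; "tool_rot": TCP orientation; "force": force on the tool from outside, world axes, zero at the start; "wrist_torque": the same for the moment, N m; "grip_width": finger opening in m; "grasp_force": force on a finger pad.
Only numpy, scipy, OpenCV 4.12 (cv2) and the standard library are available. Lean on these libraries where they do the work, as an engineer would, in place of code of your own. Each camera call takes 0.05 s, during which the arm holds its last target. There are 200 camera calls.

## Working session

There is one attempt and no reset: what is moved stays moved. The work goes in short steps, Python scripts to look and compute and a shell command to move; the robot and the scene stay as the last step left them, time stands still between calls to the robot, and variables do not carry over. Pictures are saved under pics/ and viewed, at most 10 in all, crops included, and the job is handed in when it is done.

```bash
ls; mkdir -p pics
python3 - <<'E'
from cell import env,cams
import cv2
o=env.get_obs();print({k:(v if not hasattr(v,'round') else v) for k,v in o.items()})
for n in("scene","top"):
    im=cams.read_camera(n);cv2.imwrite(f'pics/{n}0.png',im[:,:,::-1]);print(n,cams.camera_info(n))
E
```

```text
pics
{'time_s': 0.0, 'qpos': array([-64.9104557 ,  18.43837809,  -4.01739846,  83.17512267,
         1.29719205,  78.54161486,  -3.26086258]), 'joint_velocities': array([ 4.73618771e-03,  8.94914963e-02, -5.00729101e-02,  1.36191024e-01,
        2.79473615e-03, -1.45347066e-01, -6.20711071e-05]), 'effort': array([ 6.48045370e-04, -4.91283488e+01, -4.03469000e-01, -3.12522089e+01,
       -6.38068607e-02,  4.41410369e-02,  2.08013134e-04]), 'tool_pos': array([0.26711646, 0.5919983 , 0.23846755]), 'tool_rot': array([-1.79890260e+02,  7.38680294e-03,  1.55721564e+02]), 'force': array([-0.13418221,  0.30159705, -1.25253089]), 'wrist_torque': array([0.08502636, 0.02557704, 0.00493024]), 'grasp_force': 0.0, 'grip_width': 0.08701691476562737}
scene {'fx': 383.7935101794634, 'fy': 383.7935101794634, 'cx': 282.354859161558, 'cy': 212.495970469096, 'rvec': array([ 2.30760382, -0.58787364,  0.26861337]), 'tvec': array([-0.41944691,  0.30663995,  0.72594612])}
top {'fx': 479.72286839590714, 'fy': 479.72286839590714, 'cx': 273.31790356075385, 'cy': 214.9287866074129, 'rvec': array([ 2.12569325, -2.13317213,  0.18686682]), 'tvec': array([0.13611639, 0.52657819, 1.06064174])}
```

View pics/scene0.png

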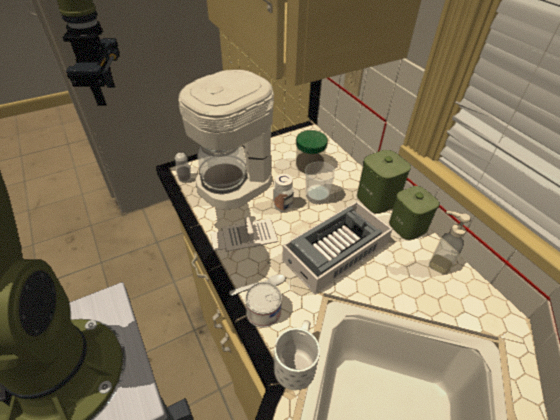

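View pics/top0.png

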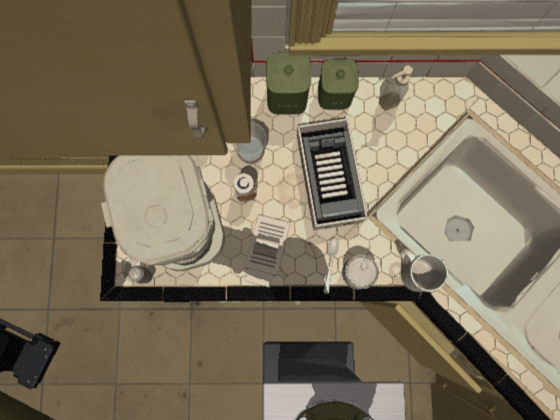

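Run:
```python
import cv2,numpy as np
t=cv2.imread('pics/top0.png');s=cv2.imread('pics/scene0.png')
a=cv2.resize(t[110:300,200:390],(600,600),interpolation=cv2.INTER_CUBIC)
cv2.imwrite('pics/c1.png',a)
b=cv2.resize(s[170:300,210:400],(800,547),interpolation=cv2.INTER_CUBIC)
cv2.imwrite('pics/c2.png',b)
```

```text
(no output)
```

View pics/c1.png

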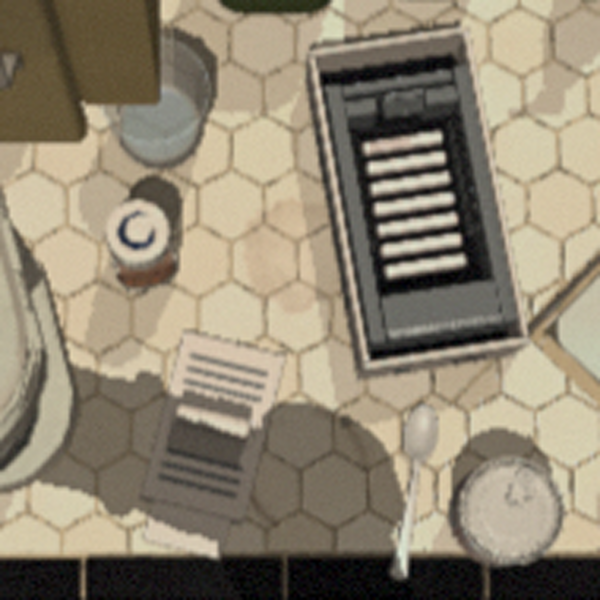

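View pics/c2.png

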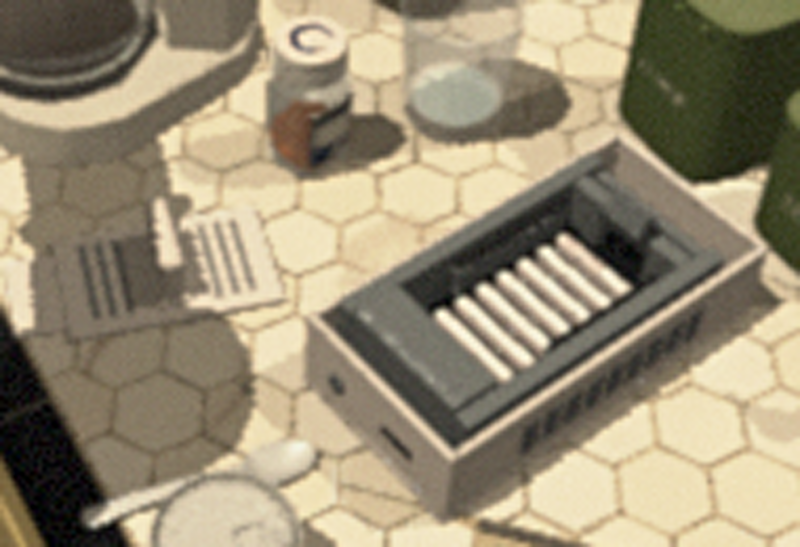

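The crops show the cover with its lip toward the robot (top crop plate corners about (187,330), (287,350), (238,520), (140,495)). The unit rim is at (310,47), (470,25), (527,342), (363,372), and the ledge edge runs at about row 290.

```bash
cat > h.py <<'E'
import cv2,numpy as np
from cell import env,cams
C={n:cams.camera_info(n) for n in("scene","top")}
K={n:np.array([[c['fx'],0,c['cx']],[0,c['fy'],c['cy']],[0,0,1]]) for n,c in C.items()}
P={n:K[n]@np.c_[cv2.Rodrigues(c['rvec'])[0],c['tvec']] for n,c in C.items()}
def tri(a,b): # top px, scene px
    X=cv2.triangulatePoints(P['top'],P['scene'],np.float64(a).reshape(2,1),np.float64(b).reshape(2,1));return (X[:3]/X[3]).ravel()
def proj(n,X): return cv2.projectPoints(np.float64(X).reshape(-1,3),C[n]['rvec'],C[n]['tvec'],K[n],None)[0].reshape(-1,2)
def onz(n,p,z):
    R=cv2.Rodrigues(C[n]['rvec'])[0];o=-R.T@C[n]['tvec'];d=R.T@np.linalg.inv(K[n])@np.array([p[0],p[1],1.]);return o+d*(z-o[2])/d[2]
ct=lambda u,v:np.array([200+(u+.5)/3.158-.5,110+(v+.5)/3.158-.5])
cs=lambda u,v:np.array([210+(u+.5)/4.2105-.5,170+(v+.5)/4.2105-.5])
E
python3 - <<'E'
from h import *
np.set_printoptions(precision=4,suppress=True)
g={n:cv2.cvtColor(cv2.imread(f'pics/{n}0.png'),6) for n in P}
crit=(3,40,.01)
def ref(n,p): return cv2.cornerSubPix(g[n],np.float32(p).reshape(1,1,2),(3,3),(-1,-1),crit).ravel()
print('rim')
for nm,a,b in [('nl',(363,372),(312,318)),('nr',(527,342),(447,455)),('fr',(470,25),(768,253)),('fl',(310,47),(617,140))]:
    A,B=ct(*a),cs(*b);A2,B2=ref('top',A),ref('scene',B)
    print(nm,tri(A,B),tri(A2,B2),A2-A,B2-B,onz('top',A,.06))
print('cover')
for nm,a,b in [('nl',(140,495),(48,240)),('nr',(238,520),(75,338)),('fr',(287,350),(285,300)),('fl',(187,330),(262,205))]:
    A,B=ct(*a),cs(*b);A2,B2=ref('top',A),ref('scene',B)
    print(nm,tri(A,B),tri(A2,B2),A2-A,B2-B,onz('top',A,.006))
print('lip',[onz('top',ct(*a),.004) for a in((145,530),(217,555))])
print('ledge edge z70',[onz('top',ct(*a),.07) for a in((385,295),(490,282))],[onz('scene',cs(*a),.07) for a in((400,275),(510,380))])
for nm,p in dict(jar=(140,230),glass=(160,110),cm=(70,400),cm2=(30,300)).items(): print(nm,onz('top',ct(*p),.0 if 'cm' in nm else .098))
print('cmtop',[onz('top',p,.33) for p in((212,170),(212,240))], onz('scene',(272,100),.33),onz('scene',(272,190),0.03))
E
```

```text
rim
nl [0.499  0.0393 0.0553] [0.4969 0.0416 0.0531] [-1.3621  1.8684] [ 0.0185 -0.0152] [0.4954 0.0407 0.06  ]
nr [ 0.5166 -0.0774  0.063 ] [ 0.5219 -0.0764  0.0577] [-1.0384 -1.6312] [2.0868 0.0385] [ 0.5169 -0.0779  0.06  ]
fr [ 0.758  -0.0443  0.0575] [ 0.7574 -0.0441  0.0608] [-0. -0.] [ 0.4606 -1.001 ] [ 0.7577 -0.0442  0.06  ]
fl [0.7426 0.0759 0.052 ] [0.7415 0.0771 0.0507] [-0.7675  1.1331] [-0. -0.] [0.7408 0.0758 0.06  ]
cover
nl [0.4118 0.2035 0.0062] [ 0.409   0.2049 -0.003 ] [0. 0.] [-2.9481  2.9222] [0.4117 0.2036 0.006 ]
nr [0.3949 0.1303 0.0001] [ 0.3935  0.1329 -0.0093] [-1.1605  1.1212] [-0.1141  1.7823] [0.393  0.1308 0.006 ]
fr [0.5196 0.0935 0.005 ] [ 0.5229  0.0927 -0.0055] [ 0. -0.] [2.2264 2.2268] [0.5206 0.0932 0.006 ]
fl [0.538  0.1682 0.007 ] [0.5385 0.1715 0.0033] [-1.4247  0.356 ] [ 0. -0.] [0.5362 0.1688 0.006 ]
lip [array([0.3859, 0.1998, 0.004 ]), array([0.3674, 0.1464, 0.004 ])]
ledge edge z70 [array([0.5498, 0.0248, 0.07  ]), array([ 0.559 , -0.0509,  0.07  ])] [array([0.5553, 0.0319, 0.07  ]), array([ 0.5681, -0.0571,  0.07  ])]
jar [0.5914 0.1993 0.098 ]
glass [0.6796 0.1856 0.098 ]
cm [0.4839 0.2574 0.    ]
cm2 [0.561  0.2891 0.    ]
cmtop [array([0.5564, 0.2404, 0.33  ]), array([0.4341, 0.2381, 0.33  ])] [0.5584 0.2001 0.33  ] [0.5819 0.2432 0.03  ]
```

```bash
cat > plan.py <<'E'
import numpy as np,json
# legs: (dx,dy,dz world m, dyaw deg, n rows); returns rounded rows
def plan(yaw,legs):
    out=[]
    for dx,dy,dz,dw,n in legs:
        for _ in range(n):
            a=np.radians(yaw);c,s=np.cos(a),np.sin(a)
            tx=(dx*c+dy*s)/n/.05;ty=(dx*s-dy*c)/n/.05
            r={k:round(float(v),3) for k,v in dict(tx=tx,ty=ty,tz=-dz/n/.05,spin=-dw/n/4).items() if abs(v)>4e-4}
            out.append(r);yaw+=dw/n
    for i in range(0,len(out),10):print(json.dumps(out[i:i+10]).replace(' ','').replace('"',"\""))
E
python3 - <<'E'
from h import *
from plan import plan
np.set_printoptions(precision=3,suppress=True)
for z in(.25,.33,.36):print('cm front top',[onz('top',p,z) for p in((130,255),(160,265),(195,255))])
print('cm base',onz('top',(180,268),0),'tri housing corner',tri((212,165),(273,88)),'mill',onz('top',(140,272),.05))
print([ (n,onz('top',ct(*p),0)) for n,p in dict(spoon1=(400,570),spoon2=(425,415)).items()],'tin',onz('top',ct(510,510),.058))
# start (.267,.592,.238) yaw155.7 -> (.27,.345) -> (.43,.16)-> over rib
plan(155.7,[(-.02,-.15,0,-40,10),(.04,-.10,0,-40.7,10),(.155,-.19,0,0,6),(.024,0,0,0,1)])
E
```

```text
cm front top [array([0.417, 0.4  , 0.25 ]), array([0.398, 0.343, 0.25 ]), array([0.416, 0.279, 0.25 ])]
cm front top [array([0.409, 0.376, 0.33 ]), array([0.392, 0.324, 0.33 ]), array([0.409, 0.266, 0.33 ])]
cm front top [array([0.406, 0.367, 0.36 ]), array([0.39 , 0.317, 0.36 ]), array([0.406, 0.261, 0.36 ])]
cm base [0.409 0.355 0.   ] tri housing corner [0.57  0.238 0.334] mill [0.397 0.435 0.05 ]
[('spoon1', array([0.356, 0.011, 0.   ])), ('spoon2', array([ 0.472, -0.011,  0.   ]))] tin [ 0.397 -0.062  0.058]
[{"tx":-0.087,"ty":-0.29,"spin":1.0},{"tx":-0.107,"ty":-0.283,"spin":1.0},{"tx":-0.126,"ty":-0.275,"spin":1.0},{"tx":-0.145,"ty":-0.265,"spin":1.0},{"tx":-0.164,"ty":-0.255,"spin":1.0},{"tx":-0.181,"ty":-0.243,"spin":1.0},{"tx":-0.197,"ty":-0.229,"spin":1.0},{"tx":-0.213,"ty":-0.215,"spin":1.0},{"tx":-0.227,"ty":-0.2,"spin":1.0},{"tx":-0.241,"ty":-0.183,"spin":1.0}]
[{"tx":-0.215,"ty":-0.015,"spin":1.018},{"tx":-0.215,"ty":0.001,"spin":1.018},{"tx":-0.215,"ty":0.016,"spin":1.018},{"tx":-0.213,"ty":0.031,"spin":1.018},{"tx":-0.21,"ty":0.046,"spin":1.018},{"tx":-0.207,"ty":0.061,"spin":1.018},{"tx":-0.202,"ty":0.076,"spin":1.018},{"tx":-0.196,"ty":0.09,"spin":1.018},{"tx":-0.189,"ty":0.103,"spin":1.018},{"tx":-0.181,"ty":0.116,"spin":1.018}]
[{"tx":-0.478,"ty":0.663},{"tx":-0.478,"ty":0.663},{"tx":-0.478,"ty":0.663},{"tx":-0.478,"ty":0.663},{"tx":-0.478,"ty":0.663},{"tx":-0.478,"ty":0.663},{"tx":0.124,"ty":0.464}]
```

```bash
python3 -m pendant '[{"tx":-0.09,"ty":-0.29,"tz":-0.4,"spin":1},{"tx":-0.1,"ty":-0.28,"tz":-0.4,"spin":1},{"tx":-0.12,"ty":-0.27,"tz":-0.4,"spin":1},{"tx":-0.14,"ty":-0.26,"tz":-0.4,"spin":1},{"tx":-0.16,"ty":-0.25,"tz":-0.4,"spin":1},{"tx":-0.18,"ty":-0.24,"tz":-0.4,"spin":1},{"tx":-0.2,"ty":-0.23,"spin":1},{"tx":-0.21,"ty":-0.21,"spin":1},{"tx":-0.23,"ty":-0.2,"spin":1},{"tx":-0.24,"ty":-0.18,"spin":1}]'
```

```text
invalid input at $[0]: expected keys tx, ty, tz, spin, claw
```

```bash
sed -i 's/ if abs(v)>4e-4//; s/r={k/r={"claw":CLAW,**{k/; s/\.items()}/.items()}}/; s/def plan(yaw,legs)/def plan(yaw,legs,CLAW=0)/' plan.py
python3 -m pendant '[{"tx":-0.09,"ty":-0.29,"tz":-0.4,"spin":1,"claw":0},{"tx":-0.1,"ty":-0.28,"tz":-0.4,"spin":1,"claw":0},{"tx":-0.12,"ty":-0.27,"tz":-0.4,"spin":1,"claw":0},{"tx":-0.14,"ty":-0.26,"tz":-0.4,"spin":1,"claw":0},{"tx":-0.16,"ty":-0.25,"tz":-0.4,"spin":1,"claw":0},{"tx":-0.18,"ty":-0.24,"tz":-0.4,"spin":1,"claw":0},{"tx":-0.2,"ty":-0.23,"tz":0,"spin":1,"claw":0},{"tx":-0.21,"ty":-0.21,"tz":0,"spin":1,"claw":0},{"tx":-0.23,"ty":-0.2,"tz":0,"spin":1,"claw":0},{"tx":-0.24,"ty":-0.18,"tz":0,"spin":1,"claw":0}]'
python3 - <<'E'
from cell import env
from plan import plan
o=env.get_obs();p=o['tool_pos'];print(p,o['tool_rot'],o['qpos'])
plan(o['tool_rot'][2],[(.29-p[0],.35-p[1],0,-40,10),(.14,-.19,0,-.3,6)])
E
```

```text
time_s: 1.35
tool_pos: [0.2473, 0.4434, 0.3591]
tool_rot: [-180.0, 0.0, 115.6]
force: [-0.5, 0.0, 0.6]
grip_width: 0.0871
grasp_force: 0.0
[0.24733829 0.44336454 0.35912139] [-1.79965129e+02  2.67833965e-02  1.15585138e+02] [-6.39830504e+01 -7.14201362e-01  1.39854420e-01  9.14346496e+01
  1.18187420e-03  8.93235162e+01 -3.82580919e+01]
[{"claw":0,"tx":-0.205,"ty":-0.004,"tz":0.0,"spin":1.0},{"claw":0,"tx":-0.205,"ty":0.011,"tz":0.0,"spin":1.0},{"claw":0,"tx":-0.204,"ty":0.025,"tz":0.0,"spin":1.0},{"claw":0,"tx":-0.202,"ty":0.039,"tz":0.0,"spin":1.0},{"claw":0,"tx":-0.198,"ty":0.053,"tz":0.0,"spin":1.0},{"claw":0,"tx":-0.194,"ty":0.067,"tz":0.0,"spin":1.0},{"claw":0,"tx":-0.189,"ty":0.08,"tz":0.0,"spin":1.0},{"claw":0,"tx":-0.183,"ty":0.093,"tz":0.0,"spin":1.0},{"claw":0,"tx":-0.176,"ty":0.106,"tz":0.0,"spin":1.0},{"claw":0,"tx":-0.168,"ty":0.118,"tz":0.0,"spin":1.0}]
[{"claw":0,"tx":-0.497,"ty":0.61,"tz":0.0,"spin":0.012},{"claw":0,"tx":-0.497,"ty":0.61,"tz":0.0,"spin":0.012},{"claw":0,"tx":-0.496,"ty":0.611,"tz":0.0,"spin":0.012},{"claw":0,"tx":-0.496,"ty":0.611,"tz":0.0,"spin":0.012},{"claw":0,"tx":-0.495,"ty":0.611,"tz":0.0,"spin":0.012},{"claw":0,"tx":-0.495,"ty":0.612,"tz":0.0,"spin":0.012}]
```

```bash
python3 -m pendant '[{"claw":0,"tx":-0.205,"ty":0,"tz":0,"spin":1},{"claw":0,"tx":-0.205,"ty":0.01,"tz":0,"spin":1},{"claw":0,"tx":-0.2,"ty":0.025,"tz":0,"spin":1},{"claw":0,"tx":-0.2,"ty":0.04,"tz":0,"spin":1},{"claw":0,"tx":-0.2,"ty":0.05,"tz":0,"spin":1},{"claw":0,"tx":-0.195,"ty":0.067,"tz":0,"spin":1},{"claw":0,"tx":-0.19,"ty":0.08,"tz":0,"spin":1},{"claw":0,"tx":-0.18,"ty":0.09,"tz":0,"spin":1},{"claw":0,"tx":-0.175,"ty":0.105,"tz":0,"spin":1},{"claw":0,"tx":-0.17,"ty":0.12,"tz":0,"spin":1}]' && python3 -m pendant '[{"claw":0,"tx":-0.5,"ty":0.61,"tz":0,"spin":0.01},{"claw":0,"tx":-0.5,"ty":0.61,"tz":0,"spin":0.01},{"claw":0,"tx":-0.5,"ty":0.61,"tz":0,"spin":0},{"claw":0,"tx":-0.5,"ty":0.61,"tz":0,"spin":0},{"claw":0,"tx":-0.5,"ty":0.61,"tz":0,"spin":0},{"claw":0,"tx":-0.5,"ty":0.61,"tz":0,"spin":0},{"claw":0,"tx":0,"ty":0,"tz":0,"spin":0}]'
python3 - <<'E'
from cell import env
from plan import plan
o=env.get_obs();p=o['tool_pos'];w=o['tool_rot'][2]
plan(w,[(.465-p[0],.149-p[1],-.23,75-w,6)])
E
```

```text
time_s: 2.6
tool_pos: [0.2903, 0.3505, 0.3592]
tool_rot: [-180.0, 0.0, 75.6]
force: [-0.2, -0.0, 0.2]
grip_width: 0.0866
grasp_force: 0.0
time_s: 3.48
tool_pos: [0.4318, 0.1571, 0.3593]
tool_rot: [180.0, 0.0, 75.3]
force: [-0.1, 0.2, -0.3]
grip_width: 0.0872
grasp_force: 0.0
[{"claw":0,"tx":0.002,"ty":0.114,"tz":0.767,"spin":0.011},{"claw":0,"tx":0.002,"ty":0.114,"tz":0.767,"spin":0.011},{"claw":0,"tx":0.002,"ty":0.114,"tz":0.767,"spin":0.011},{"claw":0,"tx":0.002,"ty":0.114,"tz":0.767,"spin":0.011},{"claw":0,"tx":0.002,"ty":0.114,"tz":0.767,"spin":0.011},{"claw":0,"tx":0.002,"ty":0.114,"tz":0.767,"spin":0.011}]
```

```bash
python3 -m pendant '[{"claw":0,"tx":0,"ty":0.114,"tz":0.767,"spin":0.01},{"claw":0,"tx":0,"ty":0.114,"tz":0.767,"spin":0.01},{"claw":0,"tx":0,"ty":0.114,"tz":0.767,"spin":0.01},{"claw":0,"tx":0,"ty":0.114,"tz":0.767,"spin":0.01},{"claw":0,"tx":0,"ty":0.114,"tz":0.767,"spin":0.01},{"claw":0,"tx":0,"ty":0.114,"tz":0.767,"spin":0.01},{"claw":0,"tx":0,"ty":0,"tz":0.9,"spin":0},{"claw":0,"tx":0,"ty":0,"tz":0.7,"spin":0},{"claw":0,"tx":0,"ty":0,"tz":0.36,"spin":0},{"claw":0,"tx":0,"ty":0,"tz":0,"spin":0}]'
python3 -m pendant '[{"claw":0.5,"tx":0,"ty":0,"tz":0,"spin":0},{"claw":1,"tx":0,"ty":0,"tz":0,"spin":0},{"claw":1,"tx":0,"ty":0,"tz":0,"spin":0},{"claw":1,"tx":0,"ty":0,"tz":0,"spin":0},{"claw":1,"tx":0,"ty":0,"tz":0,"spin":0},{"claw":1,"tx":0,"ty":0,"tz":0,"spin":0}]' 15
```

```text
time_s: 4.72
tool_pos: [0.4616, 0.1521, 0.0299]
tool_rot: [-179.8, 0.1, 75.5]
force: [-0.6, 1.1, 0.4]
grip_width: 0.0874
grasp_force: 0.0
time_s: 5.48
tool_pos: [0.4636, 0.1519, 0.0315]
tool_rot: [180.0, -0.0, 75.4]
force: [-0.3, -0.6, 0.7]
grip_width: 0.0353
grasp_force: 0.0
```

```bash
python3 -m pendant '[{"claw":1,"tx":0,"ty":0,"tz":0,"spin":0},{"claw":1,"tx":0,"ty":0,"tz":0,"spin":0},{"claw":1,"tx":0,"ty":0,"tz":0,"spin":0},{"claw":1,"tx":0,"ty":0,"tz":0,"spin":0}]' 15
python3 - <<'E'
from cell import env
from plan import plan
o=env.get_obs();p=o['tool_pos'];w=o['tool_rot'][2]
print(p,w)
plan(w,[(0,0,.012,0,1),(.475-p[0],.098-p[1],0,98.3-w,6),(0,0,-.011,0,2)],1)
E
```

```text
time_s: 5.98
tool_pos: [0.4637, 0.1519, 0.0315]
tool_rot: [180.0, -0.0, 75.4]
force: [1.0, 0.6, -0.7]
grip_width: 0.014
grasp_force: 15.0
[0.46370111 0.15185035 0.03147824] 75.39611051627263
[{"claw":1,"tx":0.0,"ty":0.0,"tz":-0.24,"spin":0.0},{"claw":1,"tx":-0.164,"ty":0.082,"tz":0.0,"spin":-0.954},{"claw":1,"tx":-0.169,"ty":0.071,"tz":0.0,"spin":-0.954},{"claw":1,"tx":-0.174,"ty":0.059,"tz":0.0,"spin":-0.954},{"claw":1,"tx":-0.177,"ty":0.047,"tz":0.0,"spin":-0.954},{"claw":1,"tx":-0.18,"ty":0.036,"tz":0.0,"spin":-0.954},{"claw":1,"tx":-0.182,"ty":0.024,"tz":0.0,"spin":-0.954},{"claw":1,"tx":0.0,"ty":0.0,"tz":0.11,"spin":0.0},{"claw":1,"tx":0.0,"ty":0.0,"tz":0.11,"spin":0.0}]
```

```bash
python3 -m pendant '[{"claw":1,"tx":0,"ty":0,"tz":-0.24,"spin":0},{"claw":1,"tx":-0.164,"ty":0.082,"tz":0,"spin":-0.954},{"claw":1,"tx":-0.17,"ty":0.07,"tz":0,"spin":-0.954},{"claw":1,"tx":-0.174,"ty":0.06,"tz":0,"spin":-0.954},{"claw":1,"tx":-0.177,"ty":0.047,"tz":0,"spin":-0.954},{"claw":1,"tx":-0.18,"ty":0.036,"tz":0,"spin":-0.954},{"claw":1,"tx":-0.182,"ty":0.024,"tz":0,"spin":-0.954},{"claw":1,"tx":0,"ty":0,"tz":0.11,"spin":0},{"claw":1,"tx":0,"ty":0,"tz":0.12,"spin":0},{"claw":1,"tx":0,"ty":0,"tz":0,"spin":0}]' 25
python3 -m pendant '[{"claw":0,"tx":0,"ty":0,"tz":0,"spin":0},{"claw":0,"tx":0,"ty":0,"tz":0,"spin":0},{"claw":0,"tx":0,"ty":0,"tz":-0.1,"spin":0},{"claw":0,"tx":0,"ty":0,"tz":-0.5,"spin":0},{"claw":0,"tx":0,"ty":0,"tz":-0.6,"spin":0},{"claw":0,"tx":0,"ty":0,"tz":0,"spin":0},{"claw":0,"tx":0,"ty":0,"tz":0,"spin":0}]'
```

```text
time_s: 7.22
tool_pos: [0.4745, 0.0984, 0.0316]
tool_rot: [-180.0, 0.0, 98.3]
force: [-0.4, -0.4, -1.5]
grip_width: 0.0139
grasp_force: 25.0
time_s: 8.1
tool_pos: [0.4746, 0.098, 0.0917]
tool_rot: [-180.0, -0.0, 98.3]
force: [0.4, 0.3, 0.0]
grip_width: 0.0759
grasp_force: 0.0
```

```bash
python3 -m pendant '[{"claw":0,"tx":0,"ty":0.02,"tz":0,"spin":1},{"claw":0,"tx":0,"ty":0.08,"tz":0,"spin":1},{"claw":0,"tx":0,"ty":0,"tz":0,"spin":1},{"claw":0,"tx":0,"ty":0,"tz":0,"spin":1},{"claw":0,"tx":0,"ty":0,"tz":0,"spin":1},{"claw":0,"tx":0,"ty":0,"tz":0,"spin":1},{"claw":0,"tx":0,"ty":0,"tz":0,"spin":1},{"claw":0,"tx":0,"ty":0,"tz":0,"spin":1},{"claw":0,"tx":0,"ty":0,"tz":0,"spin":1},{"claw":0,"tx":0,"ty":0,"tz":0,"spin":1}]'
python3 -m pendant '[{"claw":0,"tx":0,"ty":0,"tz":0,"spin":1},{"claw":0,"tx":0,"ty":0,"tz":0,"spin":1},{"claw":0,"tx":0,"ty":0,"tz":0,"spin":1},{"claw":0,"tx":0,"ty":0,"tz":0,"spin":1},{"claw":0,"tx":0,"ty":0,"tz":0,"spin":1},{"claw":0,"tx":0,"ty":0,"tz":0,"spin":1},{"claw":0,"tx":0,"ty":0,"tz":0,"spin":1},{"claw":0,"tx":0,"ty":0,"tz":0,"spin":1},{"claw":0,"tx":0,"ty":0,"tz":0,"spin":1},{"claw":0,"tx":0,"ty":0,"tz":0,"spin":1}]'
python3 -m pendant '[{"claw":0,"tx":0,"ty":0,"tz":0,"spin":1},{"claw":0,"tx":0,"ty":0,"tz":0,"spin":1},{"claw":0,"tx":0,"ty":0,"tz":0,"spin":0.5},{"claw":0,"tx":0,"ty":0,"tz":0,"spin":0}]'
python3 - <<'E'
from h import *
im=cams.read_camera('top')[:,:,::-1];cv2.imwrite('pics/t1.png',im)
s=cams.read_camera('scene')[:,:,::-1]
cv2.imwrite('pics/v1.png',np.hstack([cv2.resize(im[150:300,200:340],(392,420)),cv2.resize(s[170:310,200:330],(390,420))]))
E
```

```text
time_s: 9.35
tool_pos: [0.4789, 0.0981, 0.0907]
tool_rot: [-179.9, 0.1, 58.2]
force: [0.0, -0.0, 0.1]
grip_width: 0.087
grasp_force: 0.0
time_s: 10.6
tool_pos: [0.4789, 0.0981, 0.0907]
tool_rot: [180.0, 0.1, 18.2]
force: [-0.1, -0.1, 0.4]
grip_width: 0.0869
grasp_force: 0.0
time_s: 11.1
tool_pos: [0.4794, 0.0983, 0.0913]
tool_rot: [180.0, 0.1, 8.3]
force: [-0.7, 0.1, 0.2]
grip_width: 0.0869
grasp_force: 0.0
```

View pics/v1.png

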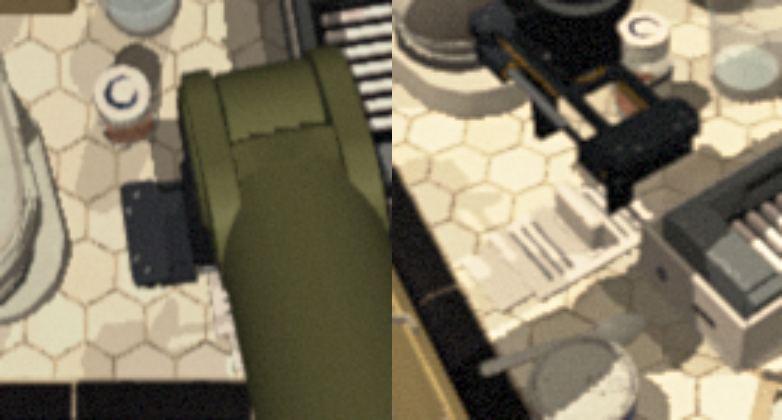

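The cover lies flat, aligned with the unit, its rib between the open fingers (right view, about (600,215)), and the jar and glass are clear of the gripper. Now I'll grasp across the rib's ends.

```bash
python3 -m pendant '[{"claw":0,"tx":0,"ty":0,"tz":0.5,"spin":0},{"claw":0,"tx":0,"ty":0,"tz":0.5,"spin":0},{"claw":0,"tx":0,"ty":0,"tz":0.08,"spin":0},{"claw":1,"tx":0,"ty":0,"tz":0,"spin":0},{"claw":1,"tx":0,"ty":0,"tz":0,"spin":0},{"claw":1,"tx":0,"ty":0,"tz":0,"spin":0},{"claw":1,"tx":0,"ty":0,"tz":0,"spin":0},{"claw":1,"tx":0,"ty":0,"tz":0,"spin":0},{"claw":1,"tx":0,"ty":0,"tz":0,"spin":0}]' 6
python3 -m pendant '[{"claw":1,"tx":0,"ty":0,"tz":-0.3,"spin":0},{"claw":1,"tx":0,"ty":0,"tz":-0.5,"spin":0},{"claw":1,"tx":0,"ty":0,"tz":-0.6,"spin":0},{"claw":1,"tx":0,"ty":0,"tz":-0.6,"spin":0},{"claw":1,"tx":0,"ty":0,"tz":0,"spin":0},{"claw":1,"tx":0,"ty":0,"tz":0,"spin":0}]' 4
python3 - <<'E'
from h import *
im=cams.read_camera('top')[:,:,::-1];s=cams.read_camera('scene')[:,:,::-1]
cv2.imwrite('pics/s2.png',s)
cv2.imwrite('pics/v2.png',np.hstack([cv2.resize(im[150:300,200:340],(392,420)),cv2.resize(s[150:290,200:330],(390,420))]))
E
```

```text
time_s: 12.32
tool_pos: [0.4803, 0.0984, 0.0385]
tool_rot: [-180.0, -0.0, 8.3]
force: [-0.7, -1.2, 5.4]
grip_width: 0.056
grasp_force: 6.0
time_s: 13.08
tool_pos: [0.4791, 0.0984, 0.1373]
tool_rot: [-180.0, 0.1, 8.3]
force: [-1.1, -0.3, -2.4]
grip_width: 0.056
grasp_force: 4.0
```

View pics/v2.png

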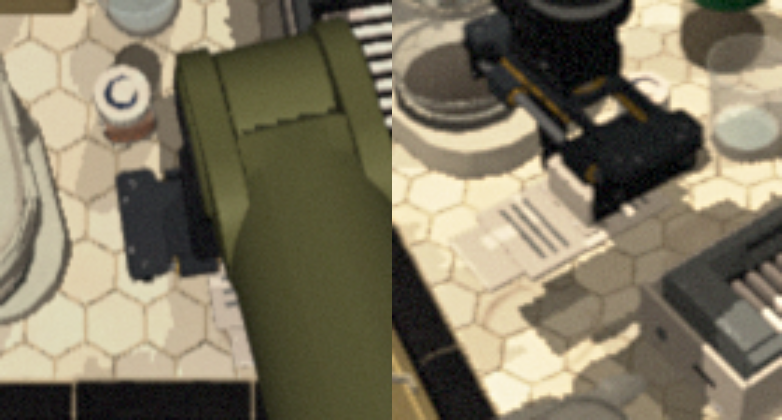

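```bash
cat >> h.py <<'E'
def pts(tcp,yaw,th,L): # L in cover frame: x from rib centre,y,z above underside; pivot at TCP (x+.005,z .0385)
    L=np.float64(L).copy();L[:,0]-=.005;L[:,2]-=.0375;t=np.radians(th);y=np.radians(yaw)
    # tilt: +x end up
    x=L[:,0]*np.cos(t)-L[:,2]*np.sin(t);z=L[:,0]*np.sin(t)+L[:,2]*np.cos(t)
    return np.c_[tcp[0]+x*np.cos(y)-L[:,1]*np.sin(y),tcp[1]+x*np.sin(y)+L[:,1]*np.cos(y),tcp[2]+z]
E
python3 - <<'E'
from h import *
np.set_printoptions(precision=1,suppress=True)
for th in(0,10,20,30,40):
    q=proj('scene',pts((.4791,.0984,.137),8.3,th,[(-.095,.03,.004),(-.095,-.03,.004),(-.065,.04,.006),(-.065,-.04,.006),(.065,-.04,.006)]))
    print(th,((q-[200,150])*3+[392,0]).ravel())
E
```

```text
0 [444.7 237.4 488.  287.8 472.1 210.2 530.8 275.5 672.3 198.5]
10 [455.4 248.1 498.3 298.  480.7 217.  539.1 281.8 677.6 186.1]
20 [468.7 255.4 511.3 304.7 491.  221.4 549.2 285.6 680.9 174. ]
30 [484.  259.4 526.5 308.  502.8 223.4 560.8 286.9 682.3 162.5]
40 [501.  260.1 543.4 308.  515.6 222.9 573.6 285.7 681.4 152. ]
```

Run:
```python
from h import *
from plan import plan
np.set_printoptions(precision=0,suppress=True,linewidth=200)
U=np.array([.6277,-.0014]);a=np.radians(8.4);ex=np.array([np.cos(a),np.sin(a)]);ey=np.array([-ex[1],ex[0]])
for n in('top','scene'):
  g=cv2.cvtColor(cv2.imread(f'pics/{n}0.png'),6)
  for lo,hi,z in((-125,-50,.07),(45,125,.064)):
    xs=np.arange(lo,hi,3)/1000
    prof=[]
    for y in(-.03,-.02,-.01,.0,.01,.02,.03):
        q=proj(n,np.c_[U+xs[:,None]*ex+y*ey,np.full(len(xs),z)]).astype(np.float32)
        prof.append(cv2.remap(g,q[:,:1],q[:,1:],1).ravel())
    m=np.mean(prof,0) ;print(n,z);print(np.array([xs*1000,m]))
    if lo>0: print('mid',prof[3])
o=env.get_obs();p=o['tool_pos'];w=o['tool_rot'][2]
t=U+(-.062+.095+.005)*ex; print(p,w,t)
plan(w,[(0,0,.165-p[2],0,1),(t[0]-p[0],t[1]-p[1],0,0,5)],1)
```

```text
top 0.07
[[-125. -122. -119. -116. -113. -110. -107. -104. -101.  -98.  -95.  -92.  -89.  -86.  -83.  -80.  -77.  -74.  -71.  -68.  -65.  -62.  -59.  -56.  -53.]
 [ 113.  172.  137.   30.   19.   43.   61.  112.  138.  116.  105.  106.  106.  106.  106.  107.  105.   75.   21.   12.   13.   60.  143.  183.  149.]]
top 0.064
[[ 45.  48.  51.  54.  57.  60.  63.  66.  69.  72.  75.  78.  81.  84.  87.  90.  93.  96.  99. 102. 105. 108. 111. 114. 117. 120. 123.]
 [ 56.  19.  24.  28.  37.  52.  66.  82.  91.  95.  89.  59.  71. 103.  99.  48.  16.  15.  31.  79. 104. 105. 102. 119. 168. 142.  90.]]
mid [ 47  21  28  20  25  70  82  77  76  78  89  64  67 103 107  60  20  17  29  81 105 105 101 114 164 135  82]
scene 0.07
[[-125. -122. -119. -116. -113. -110. -107. -104. -101.  -98.  -95.  -92.  -89.  -86.  -83.  -80.  -77.  -74.  -71.  -68.  -65.  -62.  -59.  -56.  -53.]
 [ 197.  179.   89.   64.   67.   66.   68.   98.  134.  133.  120.  117.  118.  117.  117.  117.  116.  114.  135.  174.  170.  108.   89.  130.  172.]]
scene 0.064
[[ 45.  48.  51.  54.  57.  60.  63.  66.  69.  72.  75.  78.  81.  84.  87.  90.  93.  96.  99. 102. 105. 108. 111. 114. 117. 120. 123.]
 [ 40.  42.  42.  44.  49.  56.  70.  90. 100. 101.  95.  89.  96. 111. 118. 123. 130. 132. 131. 130. 130. 130. 133. 169. 203. 186. 145.]]
mid [ 44  34  21  18  31  45  71  92  92  96  96  93  98 110 117 124 129 132 130 129 129 128 130 174 209 167 102]
[0. 0. 0.] 8.294102204910738 [1. 0.]
[{"claw":1,"tx":0.0,"ty":0.0,"tz":-0.567,"spin":0.0},{"claw":1,"tx":0.684,"ty":0.48,"tz":0.0,"spin":0.0},{"claw":1,"tx":0.684,"ty":0.48,"tz":0.0,"spin":0.0},{"claw":1,"tx":0.684,"ty":0.48,"tz":0.0,"spin":0.0},{"claw":1,"tx":0.684,"ty":0.48,"tz":0.0,"spin":0.0},{"claw":1,"tx":0.684,"ty":0.48,"tz":0.0,"spin":0.0}]
```

```bash
python3 -m pendant '[{"claw":1,"tx":0,"ty":0,"tz":-0.55,"spin":0},{"claw":1,"tx":0.684,"ty":0.48,"tz":0,"spin":0},{"claw":1,"tx":0.684,"ty":0.48,"tz":0,"spin":0},{"claw":1,"tx":0.684,"ty":0.48,"tz":0,"spin":0},{"claw":1,"tx":0.684,"ty":0.48,"tz":0,"spin":0},{"claw":1,"tx":0.684,"ty":0.48,"tz":0,"spin":0},{"claw":1,"tx":0,"ty":0,"tz":0.2,"spin":0},{"claw":1,"tx":0,"ty":0,"tz":0.4,"spin":0},{"claw":1,"tx":0,"ty":0,"tz":0,"spin":0},{"claw":1,"tx":0,"ty":0,"tz":0,"spin":0}]' 4
python3 - <<'E'
from h import *
from plan import plan
np.set_printoptions(precision=1,suppress=True,linewidth=200)
U=np.array([.6277,-.0014]);a=np.radians(8.4);ex=np.array([np.cos(a),np.sin(a)]);ey=np.array([-ex[1],ex[0]])
p=env.get_obs()['tool_pos'];d=p[:2]-U;print('unit xy mm',1e3*d@ex,1e3*d@ey,1e3*p[2])
for n in('top','scene'):
  g=cv2.cvtColor(cv2.imread(f'pics/{n}0.png'),6);ys=np.arange(-64,65,2)/1000
  prof=[]
  for x in(-.02,0,.02,.04):
        q=proj(n,np.c_[U+x*ex+ys[:,None]*ey,np.full(len(ys),.066)]).astype(np.float32)
        prof.append(cv2.remap(g,q[:,:1],q[:,1:],1).ravel())
  m=np.mean(prof,0);print(n);print(np.array([ys*1000,m])[:,:20]);print(np.array([ys*1000,m])[:,-20:])
s=cams.read_camera('scene')[:,:,::-1]
cv2.imwrite('pics/v3.png',cv2.resize(s[120:300,230:420],(633,600)))
E
```

```text
time_s: 14.42
tool_pos: [0.6658, 0.0052, 0.1353]
tool_rot: [-180.0, 0.0, 8.4]
force: [0.3, -0.5, -1.5]
grip_width: 0.0559
grasp_force: 4.0
unit xy mm 38.64039372992362 0.9875927476311406 135.3427750947353
top
[[-64.  -62.  -60.  -58.  -56.  -54.  -52.  -50.  -48.  -46.  -44.  -42.  -40.  -38.  -36.  -34.  -32.  -30.  -28.  -26. ]
 [190.5 191.8 181.8 185.  171.  120.  104.2 103.8 105.2 105.2  99.8  72.8  46.8  34.2  29.2  36.2  40.   34.   25.5  36.8]]
[[ 26.   28.   30.   32.   34.   36.   38.   40.   42.   44.   46.   48.   50.   52.   54.   56.   58.   60.   62.   64. ]
 [125.2 124.8 131.5 126.2  85.5  45.2  30.2  34.8  62.2  96.  106.  105.5 105.2  98.8  71.2  79.5 147.8 174.2 125.   74.8]]
scene
[[-64.  -62.  -60.  -58.  -56.  -54.  -52.  -50.  -48.  -46.  -44.  -42.  -40.  -38.  -36.  -34.  -32.  -30.  -28.  -26. ]
 [161.8 201.8 172.8  98.5  65.5  78.8 107.2 118.8 119.2 115.8  99.8  72.2  63.5  98.  142.5 150.8 149.2 147.8 147.  145. ]]
[[ 26.   28.   30.   32.   34.   36.   38.   40.   42.   44.   46.   48.   50.   52.   54.   56.   58.   60.   62.   64. ]
 [ 53.5  51.5  44.2  37.2  35.2  37.8  45.5  61.2  86.5 107.5 117.  116.2 121.8 150.8 188.8 208.  219.8 223.2 221.2 215.8]]
```

View pics/v3.png

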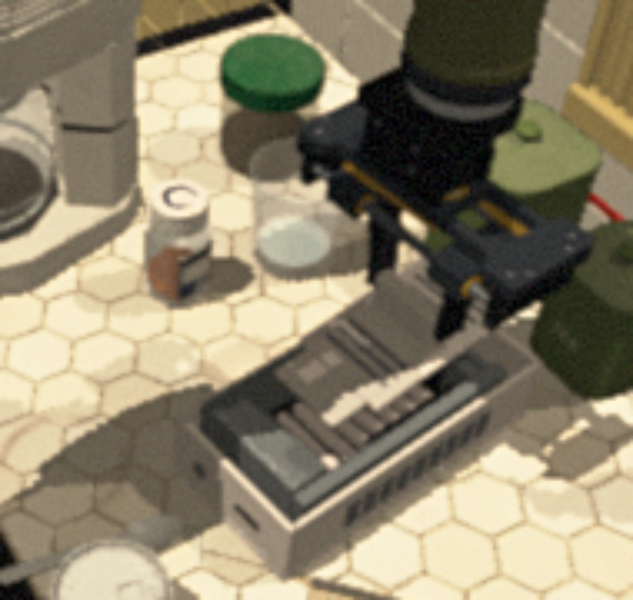

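```bash
python3 -m pendant '[{"claw":1,"tx":0,"ty":0.02,"tz":0.1,"spin":0},{"claw":1,"tx":0,"ty":0,"tz":0.1,"spin":0},{"claw":1,"tx":0,"ty":0,"tz":0.1,"spin":0},{"claw":1,"tx":0,"ty":0,"tz":0.04,"spin":0}]' 4
python3 -m pendant '[{"claw":1,"tx":0,"ty":0,"tz":0.06,"spin":0},{"claw":1,"tx":0,"ty":0,"tz":0.06,"spin":0}]' 4
python3 - <<'E'
from h import *
o=env.get_obs();p=o['tool_pos'];print(p,o['force'],o['wrist_torque'])
q=lambda th,p:((proj('scene',pts(p,8.4,th,[(-.095,.03,.004),(-.095,-.03,.004),(-.065,-.04,.006),(.065,-.04,.006)]))-[230,120])*3.333).round().ravel()
for th in(0,5,10,15,20):print(th,q(th,(.6658,.0052,.1353)),q(th,p))
s=cams.read_camera('scene')[:,:,::-1]
cv2.imwrite('pics/v4.png',cv2.resize(s[120:300,230:420],(633,600)))
E
```

```text
time_s: 14.98
tool_pos: [0.6663, 0.0034, 0.1179]
tool_rot: [-180.0, 0.0, 8.3]
force: [0.2, -0.3, -1.6]
grip_width: 0.0557
grasp_force: 4.0
time_s: 15.22
tool_pos: [0.6665, 0.0032, 0.1127]
tool_rot: [-180.0, 0.0, 8.3]
force: [-2.0, -0.0, 5.4]
grip_width: 0.056
grasp_force: 4.0
[0.66653549 0.0032082  0.11269912] [-2.0290159  -0.01430537  5.41722892] [ 0.00152699  0.56928107 -0.00137311]
0 [270. 360. 330. 415. 374. 401. 509. 317.] [270. 383. 329. 438. 372. 425. 505. 340.]
5 [272. 366. 332. 421. 376. 405. 513. 310.] [272. 389. 331. 444. 374. 429. 509. 334.]
10 [276. 371. 335. 426. 379. 408. 517. 303.] [276. 394. 334. 449. 377. 431. 512. 327.]
15 [280. 376. 339. 430. 382. 411. 520. 296.] [280. 399. 338. 453. 380. 434. 516. 321.]
20 [285. 380. 344. 434. 386. 412. 523. 290.] [285. 402. 342. 456. 384. 435. 518. 314.]
```

View pics/v4.png

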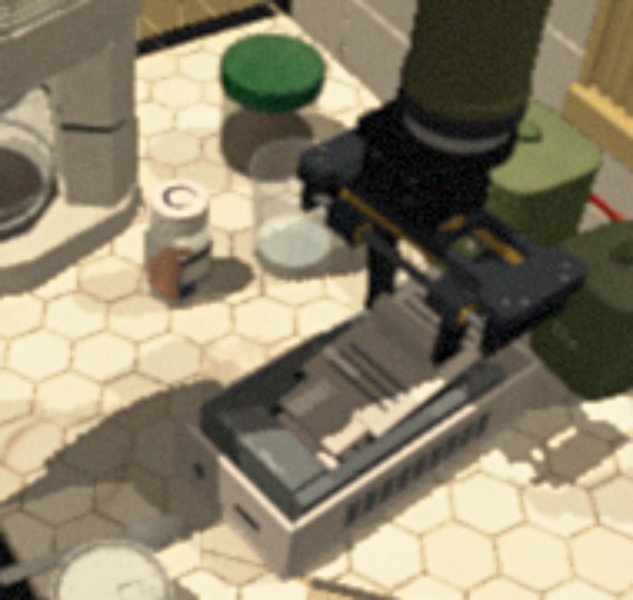

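The plate met the catch top and tipped lip-down as planned, with the lip end at about (305,435) and a contact force of about 7 N. Next I'll raise it slightly and slide the lip toward the ledge.

```bash
python3 -m pendant '[{"claw":1,"tx":0,"ty":0,"tz":-0.08,"spin":0},{"claw":1,"tx":0,"ty":0,"tz":0,"spin":0}]' 6
python3 -m pendant '[{"claw":1,"tx":-0.1,"ty":0,"tz":0,"spin":0},{"claw":1,"tx":-0.1,"ty":0,"tz":0,"spin":0},{"claw":1,"tx":-0.1,"ty":0,"tz":0,"spin":0},{"claw":1,"tx":-0.1,"ty":0,"tz":0,"spin":0},{"claw":1,"tx":0,"ty":0,"tz":0,"spin":0}]' 6
python3 - <<'E'
from h import *
p=env.get_obs()['tool_pos'];print(p)
U=np.array([.6277,-.0014]);a=np.radians(8.4);ex=np.array([np.cos(a),np.sin(a)]);d=p[:2]-U;print(d@ex,d@[-ex[1],ex[0]])
q=lambda th,p:((proj('scene',pts(p,8.4,th,[(-.095,.03,.004),(-.095,-.03,.004),(-.065,-.04,.006),(.065,-.04,.006),(.065,.04,.006)]))-[250,150])*5).round().ravel()
for th in(5,10,15,20,25):print(th,q(th,p))
s=cams.read_camera('scene')[:,:,::-1]
cv2.imwrite('pics/v5.png',cv2.resize(s[150:270,250:400],(750,600),interpolation=2))
E
```

```text
time_s: 15.52
tool_pos: [0.667, 0.0034, 0.1169]
tool_rot: [180.0, -0.1, 8.3]
force: [-0.1, -0.1, -1.7]
grip_width: 0.056
grasp_force: 6.0
time_s: 16.15
tool_pos: [0.6464, 0.0004, 0.1166]
tool_rot: [-180.0, -0.0, 8.3]
force: [-0.1, 1.4, -1.2]
grip_width: 0.056
grasp_force: 6.0
[6.46383175e-01 4.06731984e-04 1.16560864e-01]
0.01874668099349956 -0.0009419448214042307
5 [275. 448. 363. 532. 429. 508. 635. 364. 514. 267.]
10 [281. 456. 368. 539. 433. 513. 641. 354. 518. 257.]
15 [287. 462. 374. 545. 438. 516. 645. 344. 523. 248.]
20 [295. 467. 381. 550. 444. 518. 649. 334. 526. 238.]
25 [304. 471. 389. 553. 451. 520. 653. 325. 529. 229.]
```

View pics/v5.png

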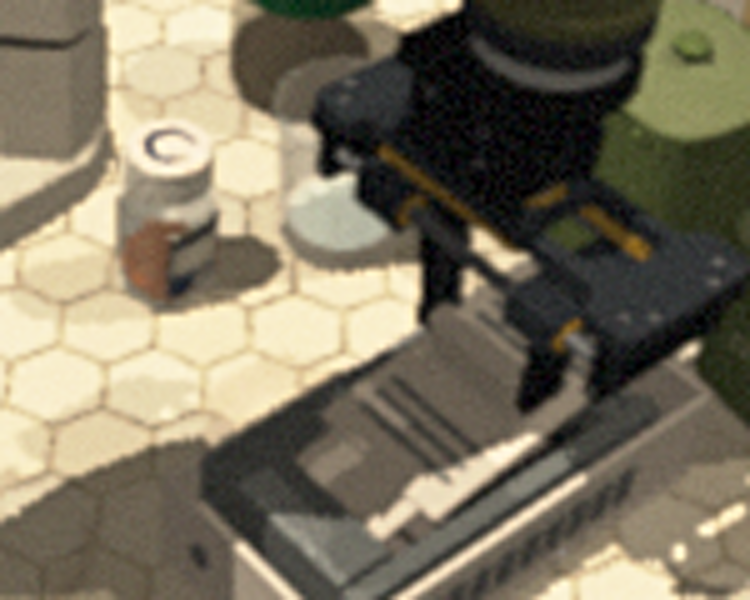

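The lip's right corner is at about (372,532), so the tilt is roughly 10°, and the lip end is close to the ledge edge. I'll back off a little and press once more on the catch top for extra tilt.

```bash
python3 -m pendant '[{"claw":1,"tx":0.16,"ty":-0.02,"tz":0,"spin":0},{"claw":1,"tx":0,"ty":0,"tz":0.05,"spin":0},{"claw":1,"tx":0,"ty":0,"tz":0.05,"spin":0}]' 4
python3 -m pendant '[{"claw":1,"tx":0,"ty":0,"tz":0.03,"spin":0}]' 4
python3 -m pendant '[{"claw":1,"tx":0,"ty":0,"tz":0.02,"spin":0},{"claw":1,"tx":0,"ty":0,"tz":0,"spin":0}]' 4
```

```text
time_s: 16.58
tool_pos: [0.6547, 0.0026, 0.1111]
tool_rot: [180.0, 0.0, 8.3]
force: [0.1, 0.2, -0.8]
grip_width: 0.0562
grasp_force: 4.0
time_s: 16.7
tool_pos: [0.6546, 0.0025, 0.1104]
tool_rot: [-180.0, -0.0, 8.3]
force: [-2.3, -0.4, 5.4]
grip_width: 0.0561
grasp_force: 4.0
time_s: 16.95
tool_pos: [0.6548, 0.0026, 0.1099]
tool_rot: [-180.0, -0.1, 8.3]
force: [-2.7, 0.0, 3.5]
grip_width: 0.0561
grasp_force: 4.0
```

```bash
python3 -m pendant '[{"claw":1,"tx":0,"ty":0,"tz":0.03,"spin":0},{"claw":1,"tx":0,"ty":0,"tz":0.02,"spin":0}]' 3
python3 - <<'E'
from h import *
o=env.get_obs();p=o['tool_pos'];print(p,o['force'],o['wrist_torque'])
q=lambda th,p:((proj('scene',pts(p,8.4,th,[(-.095,.03,.004),(-.095,-.03,.004),(-.065,-.04,.006)]))-[250,150])*5).round().ravel()
for th in(5,10,15,20,25):print(th,q(th,p))
s=cams.read_camera('scene')[:,:,::-1];cv2.imwrite('pics/s6.png',s)
g=cv2.cvtColor(np.ascontiguousarray(s),6)
for th in(5,10,15,20): # brightness along lip end line, stepping through the end, per tilt hypothesis
    X=pts(p,8.4,th,[(-.095-.001*k,y,.004) for k in range(-6,8,2) for y in(-.025,-.015,-.005,.005)])
    r=proj('scene',X).astype(np.float32);print(th,cv2.remap(g,r[:,:1],r[:,1:],1).reshape(-1,4).T.tolist())
E
```

```text
time_s: 17.2
tool_pos: [0.6551, 0.0026, 0.1069]
tool_rot: [180.0, -0.1, 8.3]
force: [0.3, 0.2, 3.3]
grip_width: 0.0556
grasp_force: 3.0
[0.65513583 0.00261931 0.10685149] [0.29772824 0.22997395 3.26171381] [0.04976434 0.14481047 0.0033767 ]
5 [287. 452. 374. 535. 440. 511.]
10 [293. 460. 379. 542. 444. 516.]
15 [299. 466. 385. 548. 449. 519.]
20 [307. 471. 392. 552. 455. 521.]
25 [316. 474. 400. 555. 461. 522.]
5 [[222, 222, 215, 169, 125, 106, 106], [94, 92, 90, 107, 125, 130, 130], [96, 97, 93, 89, 96, 115, 115], [121, 117, 105, 89, 74, 68, 66]]
10 [[227, 224, 201, 152, 117, 104, 110], [115, 130, 128, 129, 124, 121, 120], [94, 95, 99, 116, 131, 131, 132], [97, 96, 84, 74, 67, 72, 86]]
15 [[203, 205, 177, 141, 118, 109, 112], [199, 216, 192, 147, 113, 108, 109], [97, 91, 97, 116, 129, 130, 130], [96, 91, 87, 82, 94, 110, 112]]
20 [[114, 112, 111, 99, 104, 103, 101], [227, 228, 212, 169, 127, 108, 110], [89, 99, 100, 112, 127, 125, 125], [95, 95, 95, 109, 124, 129, 131]]
```

```bash
python3 -m pendant '[{"claw":1,"tx":0,"ty":0,"tz":-0.03,"spin":0},{"claw":1,"tx":-0.1,"ty":0.01,"tz":0,"spin":0},{"claw":1,"tx":-0.1,"ty":0,"tz":0,"spin":0},{"claw":1,"tx":-0.1,"ty":0,"tz":0,"spin":0},{"claw":1,"tx":0,"ty":0,"tz":0,"spin":0}]' 6
python3 - <<'E'
from h import *
p=env.get_obs()['tool_pos'];U=np.array([.6277,-.0014]);a=np.radians(8.4);ex=np.array([np.cos(a),np.sin(a)]);d=p[:2]-U;print(d@ex,d@[-ex[1],ex[0]])
E
python3 -m pendant '[{"claw":1,"tx":-0.1,"ty":0,"tz":0,"spin":0},{"claw":1,"tx":0,"ty":0,"tz":0,"spin":0}]' 6
```

```text
time_s: 17.88
tool_pos: [0.6392, -0.0001, 0.1079]
tool_rot: [-180.0, 0.0, 8.3]
force: [-0.5, -0.0, -1.7]
grip_width: 0.0556
grasp_force: 6.0
0.011540984679201824 -0.00043706153992421025
time_s: 18.12
tool_pos: [0.6345, -0.0009, 0.108]
tool_rot: [-180.0, 0.0, 8.3]
force: [-0.3, 0.2, -1.4]
grip_width: 0.056
grasp_force: 6.0
```

```bash
python3 -m pendant '[{"claw":1,"tx":-0.08,"ty":0,"tz":0,"spin":0},{"claw":1,"tx":-0.06,"ty":0,"tz":0,"spin":0}]' 6
python3 -m pendant '[{"claw":1,"tx":-0.05,"ty":0,"tz":0,"spin":0},{"claw":1,"tx":-0.03,"ty":0,"tz":0,"spin":0}]' 6
python3 -m pendant '[{"claw":1,"tx":-0.04,"ty":0,"tz":0,"spin":0}]' 6
python3 -m pendant '[{"claw":1,"tx":-0.04,"ty":0,"tz":0,"spin":0}]' 6
```

```text
time_s: 18.38
tool_pos: [0.6276, -0.0019, 0.108]
tool_rot: [-180.0, 0.0, 8.3]
force: [-0.1, 0.5, -0.9]
grip_width: 0.0562
grasp_force: 6.0
time_s: 18.62
tool_pos: [0.6245, -0.0022, 0.1083]
tool_rot: [-180.0, -0.1, 8.3]
force: [1.5, 1.0, -1.2]
grip_width: 0.0559
grasp_force: 6.0
time_s: 18.75
tool_pos: [0.6239, -0.0021, 0.109]
tool_rot: [180.0, -0.3, 8.3]
force: [4.7, 1.5, 0.9]
grip_width: 0.0559
grasp_force: 6.0
time_s: 18.88
tool_pos: [0.6231, -0.002, 0.1098]
tool_rot: [-180.0, -0.4, 8.3]
force: [6.8, 2.2, 2.6]
grip_width: 0.0559
grasp_force: 6.0
```

```bash
python3 -m pendant '[{"claw":1,"tx":0.07,"ty":0.01,"tz":0,"spin":0},{"claw":1,"tx":0,"ty":0,"tz":0.05,"spin":0},{"claw":1,"tx":0.02,"ty":0,"tz":0.04,"spin":0}]' 4
python3 -m pendant '[{"claw":1,"tx":0.03,"ty":0,"tz":0.04,"spin":0},{"claw":1,"tx":0.03,"ty":0,"tz":0.04,"spin":0}]' 4
python3 - <<'E'
from h import *
o=env.get_obs();p=o['tool_pos'];U=np.array([.6277,-.0014]);a=np.radians(8.4);ex=np.array([np.cos(a),np.sin(a)]);d=p[:2]-U;print(d@ex,d@[-ex[1],ex[0]],p[2],o['force'],o['wrist_torque'])
E
```

```text
time_s: 19.25
tool_pos: [0.6238, -0.0031, 0.1028]
tool_rot: [180.0, 0.1, 8.3]
force: [0.2, -0.1, -1.7]
grip_width: 0.056
grasp_force: 4.0
time_s: 19.5
tool_pos: [0.627, -0.0026, 0.0991]
tool_rot: [-180.0, 0.1, 8.3]
force: [-0.7, 0.2, 1.3]
grip_width: 0.0559
grasp_force: 4.0
-0.0008280412787136842 -0.001064438654215676 0.09910051666888191 [-0.66546031  0.23492394  1.32651259] [-0.09126098  0.35495959  0.02749852]
```

```bash
python3 -m pendant '[{"claw":1,"tx":0.02,"ty":-0.015,"tz":0.04,"spin":0},{"claw":1,"tx":0.02,"ty":0,"tz":0.04,"spin":0}]' 4
python3 -m pendant '[{"claw":1,"tx":0.02,"ty":0,"tz":0.04,"spin":0},{"claw":1,"tx":0.01,"ty":0,"tz":0.03,"spin":0}]' 4
```

```text
time_s: 19.75
tool_pos: [0.629, -0.002, 0.0958]
tool_rot: [180.0, 0.0, 8.3]
force: [-3.3, -1.3, 4.1]
grip_width: 0.056
grasp_force: 4.0
time_s: 20.0
tool_pos: [0.6312, -0.0016, 0.0924]
tool_rot: [180.0, -0.1, 8.3]
force: [-2.5, -2.8, 5.3]
grip_width: 0.0559
grasp_force: 4.0
```

```bash
python3 -m pendant '[{"claw":0.2,"tx":0,"ty":0,"tz":0,"spin":0},{"claw":0.2,"tx":0,"ty":0,"tz":0,"spin":0},{"claw":0.2,"tx":0,"ty":0,"tz":-0.1,"spin":0},{"claw":0.2,"tx":0,"ty":0,"tz":-0.5,"spin":0},{"claw":0.2,"tx":0,"ty":0,"tz":-0.6,"spin":0},{"claw":1,"tx":0,"ty":0,"tz":-0.6,"spin":0},{"claw":1,"tx":0,"ty":0,"tz":-0.6,"spin":0}]' 10
python3 - <<'E'
from h import *
np.set_printoptions(precision=1,suppress=True)
s=cams.read_camera('scene')[:,:,::-1];t=cams.read_camera('top')[:,:,::-1]
cv2.imwrite('pics/s7.png',s);cv2.imwrite('pics/t7.png',t)
cv2.imwrite('pics/v7.png',np.hstack([cv2.resize(s[150:270,260:400],(700,600),interpolation=2)]))
U=np.array([.6277,-.0014]);a=np.radians(8.4);ex=np.array([np.cos(a),np.sin(a)]);ey=np.array([-ex[1],ex[0]])
for nm,th in(('flat',0),('5deg',5),('10',10)):
    # hinge: lip top edge at ledge, tip at U x -95, top z .063
    L=np.array([(-.065,.04,.006),(-.065,-.04,.006),(.065,-.04,.006),(.065,.04,.006),(-.007,-.028,.04),(-.007,.028,.04)])
    t_=np.radians(th);x=(L[:,0]+.095);z=L[:,2]-.004
    xx=-.095+x*np.cos(t_)-z*np.sin(t_);zz=.063-.023*np.sin(t_)+x*np.sin(t_)+z*np.cos(t_)
    X=np.c_[U+xx[:,None]*ex+L[:,1:2]*ey,zz];print(nm,((proj('scene',X)-[260,150])*5).ravel())
E
```

```text
time_s: 20.88
tool_pos: [0.6309, -0.0009, 0.2133]
tool_rot: [-180.0, -0.0, 8.3]
force: [0.4, 0.5, -0.1]
grip_width: 0.0569
grasp_force: 0.0
flat [230.2 434.6 346.1 544.7 549.5 414.  431.2 316.5 432.2 419.1 347.6 345.9]
5deg [229.8 434.  345.8 544.1 553.1 397.8 433.4 300.2 428.3 414.3 343.3 340.9]
10 [229.  433.7 345.  543.9 554.8 382.6 433.9 284.7 423.2 410.7 337.8 336.8]
```

View pics/v7.png

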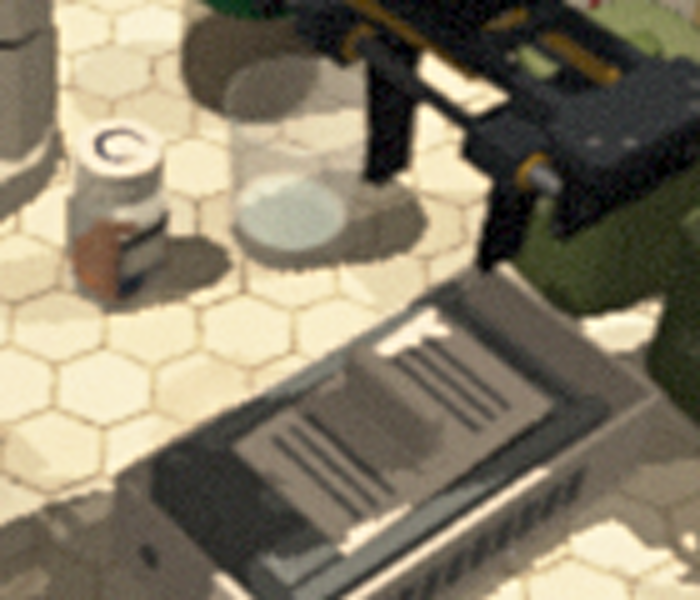

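The lip is under the ledge. The plate lies almost flat between the rails, with its far-right corner at (555,408), about 2–3° up, resting on the catch slope. I'll press its far end gently with closed fingertips.

```bash
python3 -m pendant '[{"claw":1,"tx":0.4,"ty":0,"tz":0,"spin":0},{"claw":1,"tx":0.42,"ty":0,"tz":0,"spin":0},{"claw":1,"tx":0,"ty":0,"tz":0,"spin":0},{"claw":1,"tx":0,"ty":0,"tz":0.5,"spin":0},{"claw":1,"tx":0,"ty":0,"tz":0.6,"spin":0},{"claw":1,"tx":0,"ty":0,"tz":0.6,"spin":0},{"claw":1,"tx":0,"ty":0,"tz":0.5,"spin":0},{"claw":1,"tx":0,"ty":0,"tz":0.2,"spin":0},{"claw":1,"tx":0,"ty":0,"tz":0,"spin":0}]' 10
python3 -m pendant '[{"claw":1,"tx":0,"ty":0,"tz":0.06,"spin":0},{"claw":1,"tx":0,"ty":0,"tz":0.04,"spin":0}]'
python3 -m pendant '[{"claw":1,"tx":0,"ty":0,"tz":0.04,"spin":0},{"claw":1,"tx":0,"ty":0,"tz":0.02,"spin":0}]'
```

```text
time_s: 22.1
tool_pos: [0.6709, 0.0047, 0.0918]
tool_rot: [-180.0, 0.0, 8.3]
force: [0.6, 0.4, 0.5]
grip_width: 0.0002
grasp_force: 0.0
time_s: 22.35
tool_pos: [0.6724, 0.0047, 0.0885]
tool_rot: [180.0, -0.2, 8.3]
force: [1.8, 0.2, 1.9]
grip_width: 0.0005
grasp_force: 0.6
time_s: 22.6
tool_pos: [0.6723, 0.0048, 0.0845]
tool_rot: [180.0, -0.1, 8.3]
force: [2.1, 0.5, 2.5]
grip_width: 0.0008
grasp_force: 1.3
```

```bash
python3 -m pendant '[{"claw":1,"tx":0,"ty":0,"tz":0.04,"spin":0}]'
python3 -m pendant '[{"claw":1,"tx":0,"ty":0,"tz":0.03,"spin":0}]'
python3 -m pendant '[{"claw":1,"tx":0,"ty":0,"tz":0.03,"spin":0}]'
```

```text
time_s: 22.72
tool_pos: [0.6718, 0.0049, 0.0822]
tool_rot: [-180.0, -0.1, 8.3]
force: [0.7, -0.7, 0.8]
grip_width: 0.0004
grasp_force: 0.0
time_s: 22.85
tool_pos: [0.6715, 0.0049, 0.0805]
tool_rot: [-180.0, -0.0, 8.3]
force: [1.4, 1.0, 4.0]
grip_width: 0.0006
grasp_force: 1.8
time_s: 22.98
tool_pos: [0.6717, 0.0049, 0.0798]
tool_rot: [-180.0, -0.0, 8.3]
force: [-1.8, -0.4, 11.7]
grip_width: 0.0004
grasp_force: 5.6
```

```bash
python3 -m pendant '[{"claw":1,"tx":0,"ty":0,"tz":0.02,"spin":0},{"claw":1,"tx":0,"ty":0,"tz":0,"spin":0}]'
python3 -m pendant '[{"claw":1,"tx":0,"ty":0,"tz":-0.09,"spin":0},{"claw":1,"tx":0,"ty":0,"tz":0,"spin":0}]'
python3 -m pendant '[{"claw":1,"tx":0,"ty":0,"tz":-0.04,"spin":0},{"claw":1,"tx":0,"ty":0,"tz":0,"spin":0}]'
```

```text
time_s: 23.22
tool_pos: [0.6717, 0.0049, 0.0797]
tool_rot: [-180.0, -0.0, 8.3]
force: [-2.1, 1.7, 11.4]
grip_width: 0.0004
grasp_force: 5.6
time_s: 23.48
tool_pos: [0.6709, 0.0048, 0.0821]
tool_rot: [-180.0, 0.1, 8.3]
force: [0.2, 0.2, 1.3]
grip_width: 0.0004
grasp_force: 0.8
time_s: 23.72
tool_pos: [0.6707, 0.0048, 0.0838]
tool_rot: [-180.0, 0.1, 8.3]
force: [0.4, 0.4, 0.7]
grip_width: 0.0004
grasp_force: 0.0
```

```bash
python3 -m pendant '[{"claw":1,"tx":0,"ty":0,"tz":-0.6,"spin":0},{"claw":1,"tx":0,"ty":0,"tz":-1,"spin":0},{"claw":1,"tx":0,"ty":0,"tz":-1,"spin":0},{"claw":1,"tx":0,"ty":0,"tz":-0.6,"spin":0},{"claw":1,"tx":0,"ty":0,"tz":0,"spin":0},{"claw":1,"tx":0,"ty":0,"tz":0,"spin":0}]'
python3 - <<'E'
from h import *
np.set_printoptions(precision=0,suppress=True,linewidth=220)
s=np.ascontiguousarray(cams.read_camera('scene')[:,:,::-1]);cv2.imwrite('pics/s8.png',s)
U=np.array([.6277,-.0014]);a=np.radians(8.4);ex=np.array([np.cos(a),np.sin(a)]);ey=np.array([-ex[1],ex[0]])
xs=np.arange(40,82,3)/1000;print(xs*1e3)
for f in('s7','s8'):
  g=cv2.cvtColor(cv2.imread(f'pics/{f}.png'),6)
  for y in(-.03,-.02,0,.02,.03):
    q=proj('scene',np.c_[U+xs[:,None]*ex+y*ey,np.full(len(xs),.065)]).astype(np.float32)
    print(f,y*1e3,cv2.remap(g,q[:,:1],q[:,1:],1).ravel())
# bystander check vs first picture (edges in regions, robot-free, shadow tolerant)
g0=cv2.Canny(cv2.imread('pics/scene0.png'),60,150);g8=cv2.Canny(s,60,150)
for n,(x0,y0,x1,y1) in dict(jar=(270,172,298,212),glass=(303,158,338,204),tin=(243,280,287,328),mug=(270,325,322,390),mill=(172,148,194,184),spoon=(228,270,285,300)).items():
    A,B=g0[y0:y1,x0:x1],g8[y0:y1,x0:x1];best=max(((np.sum((np.roll(A,(dy,dx),(0,1))>0)&(B>0)),dx,dy) for dx in range(-4,5) for dy in range(-4,5)));print(n,best,(A>0).sum())
E
```

```text
time_s: 24.48
tool_pos: [0.6706, 0.005, 0.243]
tool_rot: [-180.0, 0.1, 8.3]
force: [0.0, 0.4, -1.6]
grip_width: 0.0003
grasp_force: 0.0
[40. 43. 46. 49. 52. 55. 58. 61. 64. 67. 70. 73. 76. 79.]
s7 -30.0 [126 129 127 127 130 128 127 128 130 129 114  84  59  53]
s7 -20.0 [ 94  92 117 111  83 106 126 129 127 124 109  76  56  51]
s7 0.0 [ 97  94 116 110  87 104 127 130 130 129 111  72  51  50]
s7 20.0 [ 94  94 117 110  87 103 126 128 129 126 109  78  55  52]
s7 30.0 [ 83 111 133 118  91 126 175 216 211 150 109  79  63  55]
s8 -30.0 [120 115 108 121 128 129 129 120  83  58  64  63  57  51]
s8 -20.0 [114 111  92 109 128 131 128 113  77  57  59  61  60  52]
s8 0.0 [115 109  90 109 128 129 122  95  60  44  51  50  45  47]
s8 20.0 [115 103  92 111 129 130 123 101  69  60  57  55  55  51]
s8 30.0 [123 121 111 116 126 126 128 116  85  73  85  93  81  97]
jar (np.int64(269), 0, 0) 293
glass (np.int64(301), 0, 0) 343
tin (np.int64(325), 0, 0) 427
mug (np.int64(565), 0, 0) 621
mill (np.int64(141), 0, 0) 175
spoon (np.int64(231), 0, 0) 388
```

```bash
python3 -c "
from cell import env
print(env.sign_off())"
```

```text
the job is handed in; nothing more can be done
None
```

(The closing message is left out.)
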